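# Start the thread of a filler plug by feel and close the oil unit

### The arm

A 7-joint arm with a two-finger parallel gripper is mounted at the origin on a cart in front of the work surface, level with it; the furniture and walls round the work are solid. World frame = base frame: x ahead of the robot, y to its left, z up, the work surface at z = 0. Lengths are in mm, angles in rad, forces in N, time in s.
With the tool pointing down it reaches from about 400 to 875 mm from the base axis. Payload 4.4 kg.
Tool frame: the origin (TCP) lies at the very end of the fingers, on their centre line; the grasp point (between the pads) lies 19 mm behind it; z points along the fingers, y is the line along which they close (so a half turn about z gives the same grasp; the last joint's range is limited). The gripper opens to 85 mm and grips with 20 to 120 N. Pads are 22 mm wide; open, the fingers measure 114 mm over their backs; the gripper's body (76 mm by 85 mm) begins 54 mm behind the grasp point. The pads swing forward as they close: fully open they stand 13 mm farther back than shut.
Start: joints at [1.193, 0.628, 0.038, 1.517, -0.027, 0.996, -0.02], TCP at [199.43, -618.664, 231.313] pointing down, gripper open.
Joint ranges: [-3.06, 3.06], [-0.37, 2.12], [-1.25, 1.32], [0.18, 2.47], [-1.1, 4.24], [0.23, 1.98], [-2.94, 2.94]. Speed limits (rad/s): [2.57, 2.57, 3.14, 3.14, 3.14, 3.14, 3.14].

### API

Orientations are given as [roll, pitch, yaw] about the fixed x, y, z axes, in that order (R = Rz(yaw) Ry(pitch) Rx(roll)).
In Python, from cell import sensors, get_image, camera_params, order gives the robot as it stands.
- The arm moves only by the shell command python3 -m inch 'ROWS' [OPENING]. ROWS is JSON, a list that holds one entry, the list of rows, each a list of 4 numbers: the shift along the tool's x, y, z in cm, then the turn about the tool's z in degrees. A call has 1 to 8 rows; each row is the pose to reach, as a shift and turn from the pose commanded when the call began, along the tool's axes at that moment; what a row does not reach only later rows make up. A row lasts 1/12 s, in which the tool goes at most 41.7 mm and 7.16 degrees, less where a joint would pass 70% of its speed; a pose out of reach is approached as far as the arm can. A call with a gripper value outside its range is refused whole. OPENING is the finger opening in cm, from 0 to 8.54, set as the call begins (- or left out, the last holds). The fingers move at their own pace and stop on an object; the grip force is fixed at half the most. Time passes only in rows, so rows that repeat a pose let the fingers close. It gives the time, the measured TCP pose, the force, the opening and the grip force at its end, in the units of the state.
- sensors.read_state(): the state, without advancing time (a new reading comes with each control period).
- get_image(name): name is "side" or "top" or "wrist"; returns the picture (384x512x3 uint8, blue, green, red); there is no depth.
- camera_params(name): a dict with "mtx" (3x3 intrinsics, pixels), "rvec" (rotation vector, rad) and "tvec" (3), from world to camera coordinates, as OpenCV has them. Camera axes: x right, y down, z forward; pixel columns grow to the right and rows downward; lengths in mm; the calibration is good to about 2 mm. The wrist camera is an equidistant fisheye: a pixel r from the principal point sees the ray r / f radians off the axis. A picture is of the moment at which its call begins: read the wrist's pose just before it. camera_params takes no time and is no camera call; for the wrist camera it gives the pose at the moment of the call.
- order.finish_job(): hands the job in; it is judged then, once.
The state is a dict: "clock": time; "qpos": joint angles; "qd": joint speeds; "tau": joint torques, N m; "eef_pos": TCP position; "tool_rot": TCP orientation; "force": force on the tool from outside, world axes, zero at the start; "torque": the same for the moment, N m; "width": finger opening in mm; "gripper_force": force on a finger pad.
Only numpy, scipy, OpenCV 4.12 (cv2) and the standard library are available. Lean on these libraries where they do the work, as an engineer would, in place of code of your own. Each camera call takes 0.05 s, during which the arm holds its last target. There are 200 camera calls.

### The job

The oil unit has been topped up: stand the yellow filler plug in its filler neck, back it off (anticlockwise seen from above) under light pressure until you feel its thread start drop in, then screw it clockwise until its flange lies flush on the rim of the neck, and let go. Do not force the plastic thread (turned forward before it has dropped in, the plug jams), and leave the tools and other things on the table where they are.

Things in the scene. Friction and masses are not known exactly. Their poses are not given: they have to be found in the camera images.
- filler_plug: Loose yellow filler plug, 72 to 126 g, standing on its stem on the table. Origin: on its axis at the underside of the flange, 20.5 mm above the stem's foot; z up along the axis. Flange 61 mm across, 4.5 mm thick; under it the grey stem, 34 mm across, 20.5 mm long. Below, 'flange height' means the height of this origin over point filler_rim.
- plug_knob (a point): Middle of the plug's fluted round knob, 15.5 mm above the plug's origin. The knob is 43 mm across and 22 mm tall, from the flange's top (4.5 mm above the origin) to 26.5 mm: hold it there, at any yaw.
- plug_lugs (a point): On the plug's axis, 17 mm below its origin, amid the three lugs that stand out of the stem 120 degrees apart: 46.4 mm across, each 4.6 mm wide and 2.8 mm high (15.6 to 18.4 mm below the origin).
- oil_unit: Oil unit, fixed: green steel tank 100 x 140 mm (its x, y), lid at z = 80 mm, on a dark foot plate 114 x 170 mm. Origin: centre of its underside. The filler neck stands 8 mm before and 28 mm left (+y) of its centre; right of it a black pump cover, 102 mm high, and behind it a copper pipe, 97 mm high, both lower than the neck's rim.
- filler_rim (a point): Centre of the neck's rim, on its vertical axis, 108 mm above the table; z up. Bright metal neck, 60 mm across, 25 mm tall over its collar. Bore 49 mm wide, 28 mm deep, mouth flared to 55 mm. Contact gives 60 N a mm. Home: the flange lies on this rim, height 0. A push under 20 N and a moment under 0.3 N m do no harm; 80 N between plug and neck, summed over all their contacts, breaks the thread.
- thread_top (a point): On the neck's axis, 7.5 mm below the rim, level with the tops of the three thread starts, 120 degrees apart. Right-hand, lead 21 mm a turn, clockwise from above goes in; ridges leave 39.6 mm free. How the neck is clocked is unknown: no orientation here tells it. Set in at random the lugs mostly lie on the ridges, flange height 6.5 to 11; turned clockwise there they jam on stop ribs, 3 mm high.
- thread_end (a point): On the neck's axis, 18.4 mm below the rim: the lugs' undersides at home. Backing lifts the plug 0.058 mm a degree for at most 105 degrees; then it drops 5 to 6 mm to flange height 4.5 to 5.5 = started (a 2.5 mm drop off a rib is not it; 1 in 7 times it starts at once). 20 degrees more and ribs stop it. Then clockwise, pushed lightly: home after 75 to 95 degrees, tight 20 later; play 1.2 mm.
- tape_roll: Black roll of tape, 82 mm across, 19 mm high, lying in front; origin at the centre of its underside. Bystander.
- drill_block: Wooden block, 45 x 90 mm, with drills standing in it, 82 mm high, at the back right; origin at the centre of its underside. Bystander.
- screwdriver: Screwdriver with red grip, 209 mm long, 25 mm thick; origin under its middle. Bystander.
- chip_brush: Flat brush, 162 mm long, 11 mm high; origin under its middle. Bystander.
Mind the look-alikes: they are no part of the job. Several things have the shape of the filler_plug; the one meant has the colours described above.

How it is judged:
By the outcome, as a careful person would: the job done as asked, in the order asked, and still so for the second after the job is handed in, with the robot touching nothing.
It also fails if it takes over 64 s, if anything falls off the work surface, if the arm or the gripper's body presses on something with over 40 N, if the wrist force passes 120 N, or if a joint passes its speed limit or range.

## Working session

There is one attempt and no reset: what is moved stays moved. The work goes in short steps, Python scripts to look and compute and a shell command to move; the robot and the scene stay as the last step left them, time stands still between calls to the robot, and variables do not carry over. Pictures are saved under pics/ and viewed, at most 10 in all, crops included, and the job is handed in when it is done.

```bash
ls; mkdir -p pics
python3 - <<'E'
from cell import *
import cv2
s=sensors.read_state(); print({k:s[k] for k in('clock','eef_pos','tool_rot','force','width')})
for n in('side','top'):
    cv2.imwrite(f'pics/{n}0.png',get_image(n)); p=camera_params(n); print(n,p)
E
```

```text
pics
{'clock': 0.0, 'eef_pos': array([ 199.23118594, -618.06593665,  230.37838364]), 'tool_rot': array([-3.13967469e+00,  2.16626541e-05,  3.11771701e-01]), 'force': array([ 1.28576635,  0.37965624, -0.44313123]), 'width': 85.40486892408103}
side {'mtx': array([[417.39006937,   0.        , 258.57476365],
       [  0.        , 417.39006937, 191.75580333],
       [  0.        ,   0.        ,   1.        ]]), 'rvec': array([ 0.63588625, -2.47224108,  1.39477909]), 'tvec': array([ 543.87751034,  121.46497883, 1219.52726072])}
top {'mtx': array([[407.56663989,   0.        , 254.11897506],
       [  0.        , 407.56663989, 193.67337833],
       [  0.        ,   0.        ,   1.        ]]), 'rvec': array([ 2.12139426, -2.13913897,  0.1717454 ]), 'tvec': array([ 214.1172248 ,  514.30061407, 1091.27551461])}
```

View pics/top0.png

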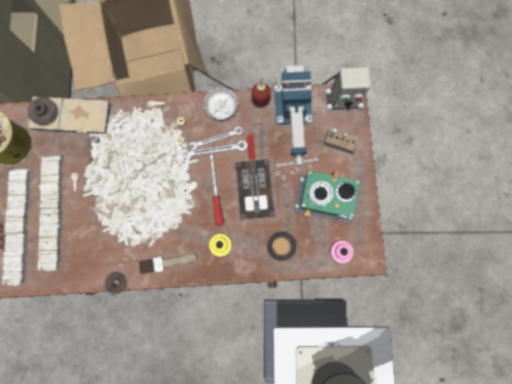

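View pics/side0.png

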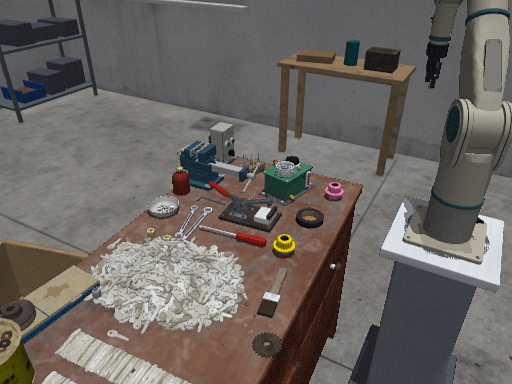

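Top view: the yellow plug is at about (220,245) and the pink look-alike at (342,252). The oil unit's neck is at about (320,193). In the side view, yellow is at (285,245), pink at (334,190) and the neck at about (285,168). I choose yellow and will check it in one close crop.

Run:
```python
import cv2,numpy as np
t=cv2.imread('pics/top0.png');s=cv2.imread('pics/side0.png')
def c(im,u,v,w=50,h=37):return cv2.resize(im[v-h:v+h,u-w:u+w],(400,296),interpolation=cv2.INTER_CUBIC)
a=np.vstack([np.hstack([c(t,220,245),c(t,330,193)]),np.hstack([c(s,285,245),c(s,285,180)])])
cv2.imwrite('pics/crop0.png',a)
```

```text
(no output)
```

View pics/crop0.png

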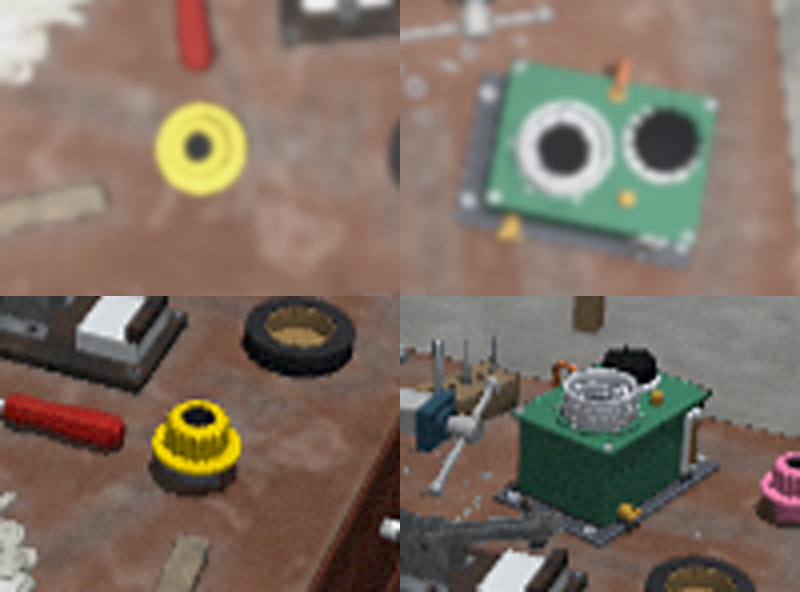

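The crop shows a yellow plug with a grey stem: knob top at top (219.8,244.8) and side (285,237.3). The neck rim is at top (320.9,193) and side (285,165.3). Triangulating both.

```bash
cat > h.py <<'E'
from cell import *
import cv2,numpy as np
def PM(p):
    R=cv2.Rodrigues(p['rvec'])[0]; return R,np.asarray(p['tvec']).ravel(),p['mtx']
def ray(p,uv,fish=False):
    R,t,K=PM(p); x=(uv[0]-K[0,2])/K[0,0]; y=(uv[1]-K[1,2])/K[1,1]
    if fish:
        r=np.hypot(x,y); d=np.array([x/r*np.sin(r),y/r*np.sin(r),np.cos(r)]) if r>1e-9 else np.array([0,0,1.])
    else: d=np.array([x,y,1.])
    d=R.T@d; return -R.T@t,d/np.linalg.norm(d)
def tri(rs):
    A=sum(np.eye(3)-np.outer(d,d) for c,d in rs); b=sum((np.eye(3)-np.outer(d,d))@c for c,d in rs)
    X=np.linalg.solve(A,b); return X,[np.linalg.norm((np.eye(3)-np.outer(d,d))@(X-c)) for c,d in rs]
def atz(r,z): c,d=r; return c+d*(z-c[2])/d[2]
E
python3 - <<'E'
from h import *
T=camera_params('top');S=camera_params('side')
for n,a,b,z in(('knobtop',(219.8,244.8),(285,237.3),47),('flange',(220,245),(284,244.5),25),('rim',(320.9,193),(285,165.3),108)):
    r=[ray(T,a),ray(S,b)]; print(n,tri(r),atz(r[0],z),atz(r[1],z))
s=sensors.read_state();W=camera_params('wrist');R,t,K=PM(W);print(-R.T@t,R,K,s['eef_pos'],s['tool_rot'])
E
```

```text
knobtop (array([374.6508385 , 304.01701404,  48.32321978]), [np.float64(0.5583028184207005), np.float64(0.5583028184205449)]) [375.23327331 304.33466919  47.        ] [374.79755637 302.28460773  47.        ]
flange (array([375.39334278, 305.70819139,  24.74426612]), [np.float64(0.2830214526164413), np.float64(0.28302145261655137)]) [375.64781544 305.78478371  25.        ] [374.98895867 305.9299518   25.        ]
rim (array([505.25558772,  34.13037064, 108.343526  ]), [np.float64(0.13905378509097993), np.float64(0.13905378509081953)]) [505.445478    34.12310896 108.        ] [505.38420146  33.50441009 108.        ]
[ 264.11637734 -598.01214623  372.86273953] [[ 0.30913942 -0.95101509 -0.00176715]
 [-0.91686393 -0.29853063  0.26502829]
 [-0.25257346 -0.08031046 -0.96423902]] [[297.31863964   0.         251.9538503 ]
 [  0.         297.31863964 188.56623581]
 [  0.           0.           1.        ]] [ 199.26324229 -618.1256867   230.49462688] [-3.13990908e+00  4.87980767e-06  3.11778756e-01]
```

```bash
cat >> h.py <<'E'
def rel(x,y,z,yaw=None):
    "cm rows to world TCP target (mm), from measured pose; yaw deg world"
    from scipy.spatial.transform import Rotation as Ro
    s=sensors.read_state(); R=Ro.from_euler('xyz',s['tool_rot']).as_matrix()
    d=R.T@(np.array([x,y,z])-s['eef_pos'])/10; y0=np.degrees(s['tool_rot'][2])
    print('rel',d.round(2),'turn',None if yaw is None else round((y0-yaw+180)%360-180,1),'| pos',s['eef_pos'].round(1),'yaw',round(y0,1),'q',s['qpos'].round(2),'t',round(s['clock'],2),'F',s['force'].round(1))
E
python3 -m inch '[[[29.9,-17.5,0,-40],[29.9,-17.5,0,-40],[29.9,-17.5,0,-40],[29.9,-17.5,0,-40],[29.9,-17.5,0,-40],[29.9,-17.5,0,-40],[29.9,-17.5,0,-40],[29.9,-17.5,0,-40]]]' 8.54
python3 -c "
from h import *
rel(540,-50,230,90)"
```

```text
clock: 0.77
eef_pos: [422.3, -368.5, 231.1]
tool_rot: [-3.141, -0.0, 1.01]
force: [1.6, -0.4, -1.2]
width: 85.3
gripper_force: 0.0
rel [33.23 -6.98  0.12] turn -32.1 | pos [ 422.3 -368.5  231.1] yaw 57.9 q [ 0.78  0.5  -0.17  1.77  0.1   0.88  0.01] t 0.77 F [ 1.6 -0.4 -1.2]
```

```bash
python3 -m inch '[[[33.2,-7,0,-32],[33.2,-7,0,-32],[33.2,-7,0,-32],[33.2,-7,0,-32],[33.2,-7,0,-32],[33.2,-7,0,-32],[33.2,-7,0,-32],[33.2,-7,0,-32]]]'
python3 -c "
from h import *
rel(375,290,200,129)"
```

```text
clock: 1.43
eef_pos: [536.9, -55.6, 231.1]
tool_rot: [-3.141, 0.0, 1.568]
force: [0.6, 0.5, -0.9]
width: 85.1
gripper_force: 0.0
rel [ 34.52 -16.29   3.12] turn -39.2 | pos [536.9 -55.6 231.1] yaw 89.8 q [ 0.28  0.49 -0.34  1.82  0.21  0.87 -0.16] t 1.43 F [ 0.6  0.5 -0.9]
```

```bash
python3 -m inch '[[[34.5,-16.3,3.1,-39],[34.5,-16.3,3.1,-39],[34.5,-16.3,3.1,-39],[34.5,-16.3,3.1,-39],[34.5,-16.3,3.1,-39],[34.5,-16.3,3.1,-39],[34.5,-16.3,3.1,-39],[34.5,-16.3,3.1,-39]]]'
python3 -c "
from h import *
rel(375,303.5,150,129)
import pickle
pickle.dump(camera_params('wrist'),open('w1.pkl','wb')); cv2.imwrite('pics/w1.png',get_image('wrist'))"
```

```text
clock: 2.1
eef_pos: [394.5, 244.5, 204.0]
tool_rot: [-3.141, -0.0, 2.249]
force: [0.3, 0.4, 0.0]
width: 85.4
gripper_force: 0.0
rel [5.81 2.18 5.4 ] turn -0.2 | pos [394.5 244.5 204. ] yaw 128.8 q [-0.23  0.45 -0.54  2.04  0.34  0.74 -0.3 ] t 2.1 F [0.3 0.4 0. ]
```

View pics/w1.png

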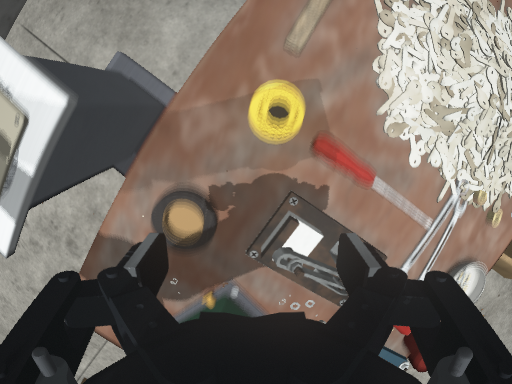

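The wrist view shows the yellow flange centre at about (276,112) and its knob hole at (279,112). The red screwdriver grip ends at (315,140), so I will narrow the opening and turn the fingers a little away from it.

Run:
```python
from h import *
import pickle
W=pickle.load(open('w1.pkl','rb'));T=camera_params('top')
for uv in((276.5,112),(279,112)): 
    r=ray(W,uv,True); print(atz(r,25),atz(r,47))
im=cv2.imread('pics/w1.png');hsv=cv2.cvtColor(im,cv2.COLOR_BGR2HSV)
m=cv2.inRange(hsv,(22,120,90),(35,255,255)); n,l,st,ce=cv2.connectedComponentsWithStats(m);i=1+st[1:,4].argmax();print(st[i],ce[i]); r=ray(W,(st[i][0]+st[i][2]/2,st[i][1]+st[i][3]/2),True);print(atz(r,25))
print(tri([ray(W,(279,112),True),ray(T,(219.8,244.8))]))
```

```text
[375.94262405 310.49899648  25.        ] [374.37419499 309.55373709  47.        ]
[378.01079043 312.22391205  25.        ] [376.30080063 311.16058656  47.        ]
[ 248   80   57   62 2539] [276.0267822  110.66522253]
[375.25433585 311.33592471  25.        ]
(array([381.02311299, 313.78191677, -39.34093303]), [np.float64(2.5121037948533678), np.float64(2.512103794853372)])
```

```bash
python3 -m inch '[[[5.8,2.2,7,-20],[5.8,2.2,7,-20],[5.8,2.2,7,-20],[5.8,2.2,7,-20],[5.8,2.2,7,-20],[5.8,2.2,7,-20]]]' 6.6
python3 -c "
from h import *
import pickle
s=sensors.read_state();print(abs(s['qd']).max())
W=camera_params('wrist');cv2.imwrite('pics/w2.png',get_image('wrist'));pickle.dump(W,open('w2.pkl','wb'))
rel(375,304.5,26,149)"
```

```text
clock: 2.65
eef_pos: [377.3, 301.3, 134.8]
tool_rot: [-3.141, 0.001, 2.594]
force: [0.6, 0.5, 0.4]
width: 65.7
gripper_force: 0.0
0.01564809698725301
rel [ 0.4   0.14 10.91] turn -0.4 | pos [377.5 301.2 135.1] yaw 148.6 q [-0.36  0.59 -0.55  2.06  0.52  0.63 -0.24] t 2.7 F [0.1 0.1 0.5]
```

View pics/w2.png

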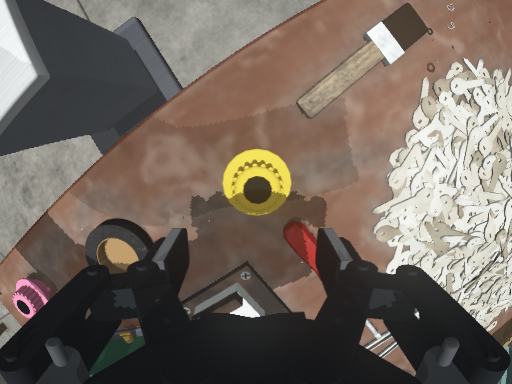

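The flange spans columns 222–291 and rows 149–216, and the knob-top hole is at (258,190). The grip end at (290,228) is clear of the finger line.

Run:
```python
from h import *
import pickle
W=pickle.load(open('w2.pkl','rb'));T=camera_params('top');S=camera_params('side')
print(atz(ray(W,(257,182.5),True),25),atz(ray(W,(258,190),True),47))
print(tri([ray(W,(258,190),True),ray(T,(219.8,244.8)),ray(S,(285,237.3))]))
rel(375,304.5,26,149)
```

```text
[377.94691884 306.55661792  25.        ] [378.68300957 306.61473519  47.        ]
(array([375.6434307 , 305.24729825,  49.23194865]), [np.float64(2.9489242764534334), np.float64(1.2206113513935588), np.float64(1.9840233139663273)])
rel [ 0.4   0.14 10.91] turn -0.4 | pos [377.5 301.2 135.1] yaw 148.6 q [-0.36  0.59 -0.55  2.06  0.52  0.63 -0.24] t 2.7 F [0.1 0.1 0.5]
```

```bash
python3 -m inch '[[[0.3,0.3,5,0],[0.3,0.3,8,0],[0.3,0.3,10,0],[0.3,0.3,10.8,0],[0.3,0.3,10.8,0],[0.3,0.3,10.8,0]]]' 6.6
python3 -m inch '[[[0,0,0,0],[0,0,0,0],[0,0,0,0],[0,0,0,0],[0,0,0,0],[0,0,0,0]]]' 3.5
```

```text
clock: 3.2
eef_pos: [376.3, 306.5, 27.4]
tool_rot: [3.14, 0.001, 2.597]
force: [-0.1, 0.6, -0.2]
width: 65.6
gripper_force: 0.0
clock: 3.7
eef_pos: [376.5, 307.0, 28.2]
tool_rot: [3.139, 0.001, 2.597]
force: [-1.2, 0.1, 8.4]
width: 40.8
gripper_force: 59.5
```

```bash
python3 -m inch '[[[0,0,-1,0],[0,0,-5,0],[0,0,-9,0],[0,0,-13,0],[0,0,-15,0],[0,0,-15,0]]]' 3.5
python3 -c "
from h import *
rel(506.5,35.5,175,60)"
```

```text
clock: 4.2
eef_pos: [377.7, 308.7, 181.7]
tool_rot: [3.132, 0.004, 2.597]
force: [-0.5, 0.3, -1.2]
width: 41.0
gripper_force: 61.1
rel [-25.16 -16.7    0.6 ] turn 88.8 | pos [377.7 308.7 181.7] yaw 148.8 q [-0.31  0.53 -0.62  2.01  0.46  0.73 -0.19] t 4.2 F [-0.5  0.3 -1.2]
```

```bash
python3 -m inch '[[[-25.2,-16.7,0.6,88],[-25.2,-16.7,0.6,88],[-25.2,-16.7,0.6,88],[-25.2,-16.7,0.6,88],[-25.2,-16.7,0.6,88],[-25.2,-16.7,0.6,88],[-25.2,-16.7,0.6,88],[-25.2,-16.7,0.6,88]]]'
python3 -c "
from h import *
rel(506.5,35.5,162,60)"
```

```text
clock: 4.87
eef_pos: [506.6, 24.7, 169.9]
tool_rot: [3.141, 0.005, 1.582]
force: [0.1, -0.3, -1.8]
width: 40.7
gripper_force: 61.1
rel [ 1.09 -0.    0.78] turn 30.6 | pos [506.6  24.7 169.9] yaw 90.6 q [ 0.13  0.53 -0.34  1.97  0.28  0.69 -0.37] t 4.87 F [ 0.1 -0.3 -1.8]
```

```bash
python3 -m inch '[[[0,0,1,7],[0,0,2,14],[0,0,2,21],[0,0,2,28],[0,0,2,30],[0,0,2,30],[0,0,2,30],[0,0,2,30]]]'
python3 - <<'E'
from h import *
for n in('side','top'): cv2.imwrite(f'pics/{n}1.png',get_image(n))
rel(506.5,35.5,142,60)
t=cv2.imread('pics/top1.png');s=cv2.imread('pics/side1.png')
c=lambda im,u,v,w=40,h=60:cv2.resize(im[v-h:v+h,u-w:u+w],(400,600),interpolation=cv2.INTER_CUBIC)
cv2.imwrite('pics/crop1.png',np.hstack([c(t,321,193),c(s,285,160)]))
E
```

```text
clock: 5.53
eef_pos: [504.5, 33.1, 150.3]
tool_rot: [-3.141, 0.0, 1.076]
force: [-0.9, -0.1, -0.8]
width: 40.9
gripper_force: 61.0
rel [0.3  0.05 0.83] turn 1.6 | pos [504.6  33.1 150.3] yaw 61.6 q [ 0.01  0.55 -0.18  1.99  0.17  0.62 -0.78] t 5.63 F [-0.5  0.8 -1. ]
```

View pics/crop1.png

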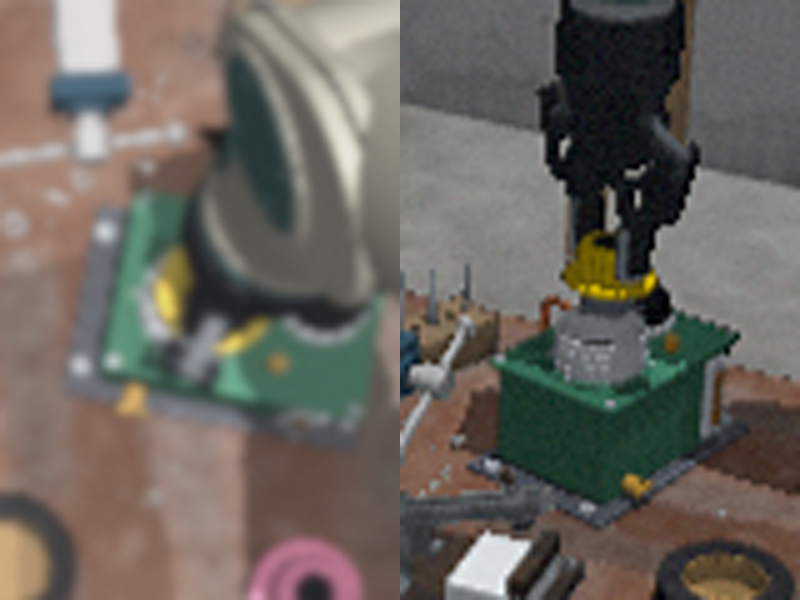

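The side crop shows the plug just above the neck, with the flange spanning columns 563–657 in the crop (5x). Comparing that with projections.

Run:
```python
from h import *
S=camera_params('side');T=camera_params('top')
def pr(p,X): return cv2.projectPoints(np.float64([X]),p['rvec'],p['tvec'],p['mtx'],None)[0].ravel().round(2)
for X in((505.4,34,108),(504.5,33.1,143),(504.5,33.1,147),(514.5,33.1,143),(504.5,43.1,143)): print(X,pr(S,X),pr(T,X))
s=cv2.imread('pics/side1.png');h=cv2.cvtColor(s,cv2.COLOR_BGR2HSV)
m=cv2.inRange(h,(20,150,60),(35,255,255))
for v in range(145,162):
    x=np.where(m[v,270:310])[0]+270
    if len(x): print(v,x.min(),x.max())
g=cv2.imread('pics/side0.png')
m=cv2.inRange(cv2.cvtColor(g,cv2.COLOR_BGR2HSV),(0,0,120),(180,40,255))
for v in range(158,182,2):
    x=np.where(m[v,265:305])[0]+265
    if len(x): print('neck',v,x.min(),x.max())
```

```text
(505.4, 34, 108) [284.93 165.36] [320.95 193.02]
(504.5, 33.1, 143) [285.79 155.52] [323.43 191.03]
(504.5, 33.1, 147) [285.85 154.38] [323.69 190.76]
(514.5, 33.1, 143) [282.94 154.82] [323.29 187.16]
(504.5, 43.1, 143) [284.43 156.74] [319.49 191.07]
146 284 284
147 282 283
148 281 283
149 280 285
150 280 287
151 280 287
152 280 287
153 278 287
154 278 295
155 278 295
156 278 296
157 279 295
158 281 294
159 284 293
neck 158 265 304
neck 160 265 304
neck 162 265 304
neck 164 275 299
neck 166 276 297
neck 168 278 293
neck 170 265 292
neck 172 282 291
neck 174 283 290
neck 180 286 287
```

Run:
```python
from h import *
from scipy.optimize import least_squares as L
from scipy.ndimage import gaussian_filter as G
T=camera_params('top');S=camera_params('side')
def ring(p,c,r):
    a=np.linspace(0,2*np.pi,73)[:-1];X=np.c_[c[0]+r*np.cos(a),c[1]+r*np.sin(a),np.full(72,c[2])]
    return cv2.projectPoints(X,p['rvec'],p['tvec'],p['mtx'],None)[0].reshape(-1,2)
# yellow score: soft-mask disc correlation via outer-edge gradient
def best(p,im,z,r,col,name,x0,mask=None):
    f=im.astype(float); sc=G((f[...,1]+f[...,2])/2-f[...,0],.5) if col=='y' else G(f.min(2),.5)
    out=[]
    for dx in np.arange(-8,8.1,.5):
        for dy in np.arange(-8,8.1,.5):
            c=(x0[0]+dx,x0[1]+dy,z); s=0
            i=cv2.remap(sc.astype(np.float32),ring(p,c,r-2.5).astype(np.float32),None,1).ravel()
            o=cv2.remap(sc.astype(np.float32),ring(p,c,r+2.5).astype(np.float32),None,1).ravel()
            d=i-o; out.append((np.clip(d,0,120).sum(),c))
    out.sort(reverse=True); print(name,[(round(a),[round(float(v),1) for v in c[:2]]) for a,c in out[:4]])
I=cv2.imread
best(T,I('pics/top1.png'),147,30.5,'y','plug held top',(504.5,33.1))
best(S,I('pics/side1.png'),145,30.5,'y','plug held side',(504.5,33.1))
best(T,I('pics/top0.png'),25,30.5,'y','plug table top',(376,305))
best(S,I('pics/side0.png'),25,30.5,'y','plug table side',(376,305))
best(T,I('pics/top0.png'),108,30,'w','rim top',(505.4,34))
best(S,I('pics/side0.png'),108,30,'w','rim side',(505.4,34))
```

```text
Traceback (most recent call last):
cv2.error: OpenCV(4.12.0) /io/opencv/modules/imgproc/src/imgwarp.cpp:1821: error: (-215:Assertion failed) ((map1.type() == CV_32FC2 || map1.type() == CV_16SC2) && map2.empty()) || (map1.type() == CV_32FC1 && map2.type() == CV_32FC1) in function 'remap'
```

Run:
```python
from h import *
from scipy.ndimage import gaussian_filter as G, map_coordinates as M
T=camera_params('top');S=camera_params('side')
def ring(p,c,r):
    a=np.linspace(0,2*np.pi,73)[:-1];X=np.c_[c[0]+r*np.cos(a),c[1]+r*np.sin(a),np.full(72,c[2])]
    return cv2.projectPoints(X,p['rvec'],p['tvec'],p['mtx'],None)[0].reshape(-1,2)[:,::-1].T
def best(p,im,z,r,col,name,x0):
    f=im.astype(float); sc=(f[...,1]+f[...,2])/2-f[...,0] if col=='y' else f.min(2)
    sc=G(sc,.5);out=[]
    for dx in np.arange(-8,8.1,.5):
        for dy in np.arange(-8,8.1,.5):
            c=(x0[0]+dx,x0[1]+dy,z)
            d=M(sc,ring(p,c,r-2.5),order=1)-M(sc,ring(p,c,r+2.5),order=1); out.append((np.clip(d,0,120).sum(),c))
    out.sort(reverse=True); print(name,[(round(a),[round(float(v),1) for v in c[:2]]) for a,c in out[:4]])
I=cv2.imread
best(T,I('pics/top1.png'),147,30.5,'y','plug held top',(504.5,33.1))
best(S,I('pics/side1.png'),145,30.5,'y','plug held side',(504.5,33.1))
best(T,I('pics/top0.png'),25,30.5,'y','plug table top',(376,305))
best(S,I('pics/side0.png'),25,30.5,'y','plug table side',(376,305))
best(T,I('pics/top0.png'),108,30,'w','rim top',(505.4,34))
best(S,I('pics/side0.png'),108,30,'w','rim side',(505.4,34))
```

```text
plug held top [(1988, [502.5, 33.1]), (1986, [502.5, 32.6]), (1985, [503.0, 32.6]), (1979, [502.0, 33.1])]
plug held side [(3619, [502.0, 32.1]), (3606, [502.0, 32.6]), (3595, [502.5, 32.1]), (3588, [502.5, 31.6])]
plug table top [(4183, [376.5, 306.0]), (4167, [376.5, 306.5]), (4161, [377.0, 306.0]), (4160, [376.0, 306.0])]
plug table side [(6660, [375.5, 306.5]), (6653, [376.0, 306.5]), (6648, [375.5, 307.0]), (6645, [375.5, 306.0])]
rim top [(3700, [507.9, 33.5]), (3694, [507.4, 33.5]), (3690, [507.9, 33.0]), (3683, [507.9, 34.0])]
rim side [(3158, [508.4, 31.0]), (3155, [508.4, 30.5]), (3135, [507.9, 31.0]), (3130, [507.9, 31.5])]
```

Run:
```python
from h import *
T=camera_params('top');S=camera_params('side')
def ring(p,c,r):
    a=np.linspace(0,2*np.pi,73);X=np.c_[c[0]+r*np.cos(a),c[1]+r*np.sin(a),np.full(73,c[2])]
    return cv2.projectPoints(X,p['rvec'],p['tvec'],p['mtx'],None)[0].reshape(-1,2)
out=[]
for p,n,u,v in((T,'top0',321,193),(S,'side0',285,168)):
    im=cv2.imread(f'pics/{n}.png')[v-20:v+20,u-20:u+20]; k=10
    b=cv2.resize(im,(400,400),interpolation=cv2.INTER_CUBIC); row=[b.copy()]
    for c,col in(((505.4,34),(0,0,255)),((507.8,32.5),(255,0,0))):
        for r in(30,27.5):
            q=(ring(p,(*c,108),r)-[u-20,v-20]+.5)*k-.5
            cv2.polylines(b,[q.round().astype(int)],True,col,1)
    out.append(np.vstack([row[0],b])[:, :])
cv2.imwrite('pics/rim.png',cv2.resize(np.hstack(out),(600,600),interpolation=cv2.INTER_AREA))
```

```text
(no output)
```

View pics/rim.png

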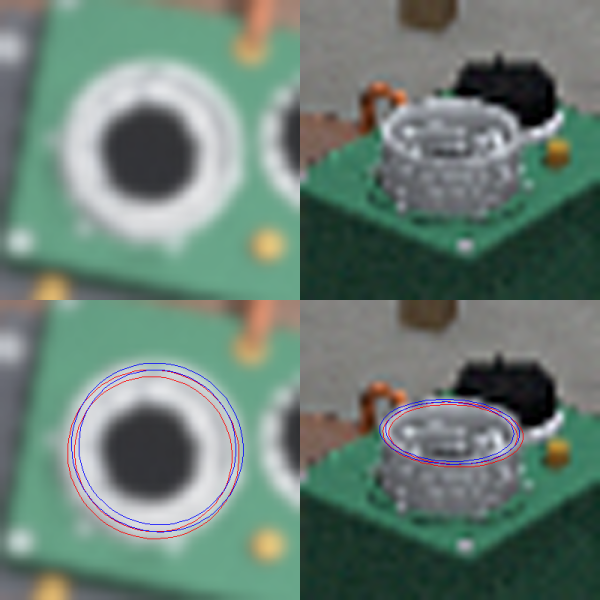

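The rim lies between the two overlays, at about (506.8,33.0). The held plug, in the same cameras' frame, is at (502.4,32.6), so I correct by (+4.4,+0.4) mm and lower it.

```bash
python3 -m inch '[[[0.24,0.37,0,0],[0.24,0.37,0.4,0],[0.24,0.37,0.8,0],[0.24,0.37,1.2,0],[0.24,0.37,1.2,0],[0.24,0.37,1.2,0]]]' 3.5
python3 -m inch '[[[0,0,0.2,0],[0,0,0.4,0],[0,0,0.6,0],[0,0,0.8,0],[0,0,0.8,0]]]' 3.5
python3 -c "
from h import *
rel(508.9,33.5,126,60);print(sensors.read_state()['torque'])"
```

```text
clock: 6.13
eef_pos: [508.7, 33.5, 137.8]
tool_rot: [-3.141, 0.001, 1.075]
force: [-0.4, -0.1, -0.5]
width: 40.8
gripper_force: 61.0
clock: 6.55
eef_pos: [508.9, 33.5, 129.9]
tool_rot: [-3.141, 0.0, 1.075]
force: [-0.9, 0.4, -1.2]
width: 40.9
gripper_force: 61.0
rel [0.   0.   0.39] turn 1.6 | pos [508.9  33.5 129.9] yaw 61.6 q [-0.    0.58 -0.17  2.    0.18  0.57 -0.79] t 6.55 F [-0.9  0.4 -1.2]
[-0.03009761 -0.0447033   0.02157044]
```

Free so far. Next, small steps down until contact.

```bash
for i in 1 2; do python3 -m inch '[[[0,0,0.1,0],[0,0,0.2,0],[0,0,0.2,0]]]' 3.5 | sed -n '2p;4p'; done; python3 -c "
from h import *
rel(508.9,33.5,126,60);print(sensors.read_state()['torque'])"
```

```text
eef_pos: [509.0, 33.5, 128.2]
force: [0.2, 0.1, -1.0]
eef_pos: [509.0, 33.5, 126.2]
force: [0.4, -0.2, -2.1]
rel [-0.01 -0.01  0.02] turn 1.6 | pos [509.   33.5 126.2] yaw 61.6 q [-0.    0.59 -0.17  2.    0.18  0.56 -0.79] t 7.05 F [ 0.4 -0.2 -2.1]
[0.0034197  0.01467187 0.03319289]
```

```bash
for i in 1 2; do python3 -m inch '[[[0,0,0.1,0],[0,0,0.1,0],[0,0,0.1,0]]]' 3.5 | sed -n '2p;4p'; done; python3 -c "
from h import *
print(sensors.read_state()['torque'])"
```

```text
eef_pos: [509.1, 33.5, 125.3]
force: [0.2, 0.7, -0.5]
eef_pos: [509.1, 33.5, 124.3]
force: [0.0, 0.5, -1.9]
[ 0.03246951 -0.0278136   0.04907538]
```

```bash
for i in 1 2 3; do python3 -m inch '[[[0,0,0.1,0],[0,0,0.1,0],[0,0,0.1,0]]]' 3.5 | sed -n '2p;4p'; done; python3 -c "
from h import *
print(sensors.read_state()['torque'])"
```

```text
eef_pos: [509.3, 33.7, 123.7]
force: [-0.1, 0.2, 3.8]
eef_pos: [509.4, 33.8, 123.5]
force: [-3.0, 0.6, 12.7]
eef_pos: [509.5, 33.8, 123.3]
force: [-4.6, 1.5, 20.1]
[-0.01740588  1.09042773 -0.01167221]
```

```bash
python3 -m inch '[[[-0.05,-0.09,-0.15,0],[-0.05,-0.09,-0.15,0],[-0.05,-0.09,-0.15,0]]]' 3.5 | sed -n '2,4p'
python3 -m inch '[[[0,0,0,-4],[0,0,-0.03,-8],[0,0,-0.05,-12],[0,0,-0.05,-12]]]' 3.5 | sed -n '2,4p'; python3 -c "
from h import *
print(sensors.read_state()['torque'])"
```

```text
eef_pos: [508.6, 33.7, 123.5]
tool_rot: [3.14, -0.001, 1.075]
force: [-1.6, 0.9, 9.3]
eef_pos: [508.9, 33.7, 124.2]
tool_rot: [3.14, -0.001, 1.287]
force: [-0.7, 0.0, 11.0]
[-0.00167996  0.31044206  0.11319112]
```

```bash
for i in 1 2; do python3 -m inch '[[[0,0,-0.03,-5],[0,0,-0.06,-10],[0,0,-0.06,-10]]]' 3.5 | sed -n '2,4p'; done
```

```text
eef_pos: [508.9, 33.6, 124.8]
tool_rot: [3.14, -0.0, 1.462]
force: [-0.7, 0.2, 10.5]
eef_pos: [508.8, 33.7, 125.4]
tool_rot: [3.14, -0.0, 1.637]
force: [-1.5, 0.4, 11.4]
```

```bash
python3 -m inch '[[[0,0,-0.03,-5],[0,0,-0.06,-10],[0,0,-0.06,-10]]]' 3.5 | sed -n '2,4p'
```

```text
eef_pos: [508.7, 33.7, 125.9]
tool_rot: [3.14, 0.0, 1.811]
force: [-0.5, -0.4, 10.2]
```

```bash
python3 -m inch '[[[0,0,-0.02,-4],[0,0,-0.04,-7],[0,0,-0.04,-7]]]' 3.5 | sed -n '2,4p'
```

```text
eef_pos: [508.6, 33.6, 126.3]
tool_rot: [3.14, 0.0, 1.932]
force: [-1.8, -0.1, 11.2]
```

```bash
python3 -m inch '[[[0,0,-0.02,-4],[0,0,-0.04,-7],[0,0,-0.04,-7]]]' 3.5 | sed -n '2,4p'
```

```text
eef_pos: [508.8, 33.2, 126.5]
tool_rot: [3.14, 0.001, 2.054]
force: [-1.2, -0.2, 9.0]
```

```bash
python3 -m inch '[[[0,0,0,-4],[0,0,0,-6],[0,0,0,-6]]]' 3.5 | sed -n '2,4p'
```

```text
eef_pos: [508.6, 32.3, 126.3]
tool_rot: [-3.141, 0.002, 2.157]
force: [-1.0, -2.8, 7.6]
```

```bash
python3 -m inch '[[[0,0,0,-3],[0,0,0,-5],[0,0,0,-5]]]' 3.5 | sed -n '2,4p';python3 -c "
from h import *
s=sensors.read_state();print(s['torque'],s['width']);rel(508.6,33.6,126)"
```

```text
eef_pos: [508.1, 33.1, 125.6]
tool_rot: [-3.141, -0.0, 2.244]
force: [-0.5, 0.1, -1.4]
[0.03622777 0.01333806 0.00476136] 41.20920254688602
rel [ 0.01  0.07 -0.04] turn None | pos [508.1  33.1 125.6] yaw 128.6 q [ 0.22  0.63 -0.5   2.    0.5   0.64  0.06] t 10.63 F [-0.5  0.1 -1.4]
```

The support force has vanished, so the plug has dropped. Following it down to confirm.

```bash
python3 -m inch '[[[0,0,0.15,0],[0,0,0.3,0],[0,0,0.3,0]]]' 3.5 | sed -n '2p;4p'; for i in 1 2; do python3 -m inch '[[[0,0,0.1,0],[0,0,0.1,0]]]' 3.5 | sed -n '2p;4p';done
```

```text
eef_pos: [507.6, 33.6, 122.2]
force: [0.1, -0.2, 0.5]
eef_pos: [507.9, 33.6, 121.6]
force: [0.0, -0.6, -1.0]
eef_pos: [508.0, 33.6, 120.8]
force: [0.3, -0.3, -0.5]
```

```bash
for i in 1 2; do python3 -m inch '[[[0,0,0.1,0],[0,0,0.1,0]]]' 3.5 | sed -n '2p;4p';done
```

```text
eef_pos: [508.1, 33.6, 120.5]
force: [-1.8, -0.6, 4.1]
eef_pos: [508.2, 33.6, 120.3]
force: [-3.5, -0.8, 12.7]
```

Height is about 4.8 mm, so the thread has started. Now screwing clockwise while following the lead.

```bash
python3 -m inch '[[[0.03,-0.04,-0.02,0],[0.03,-0.04,0.01,5],[0.03,-0.04,0.04,10],[0.03,-0.04,0.04,10]]]' 3.5 | sed -n '2,4p';python3 -c "
from h import *
s=sensors.read_state();print(s['torque'],s['width'])"
```

```text
eef_pos: [508.5, 33.8, 119.8]
tool_rot: [3.139, 0.001, 2.066]
force: [-1.2, -0.2, 10.0]
[-0.05799987  0.38397905 -0.14435441] 41.09295219420969
```

```bash
for i in 1 2; do python3 -m inch '[[[0,0,0.03,5],[0,0,0.06,10],[0,0,0.06,10]]]' 3.5 | sed -n '2,4p';done;python3 -c "
from h import *
s=sensors.read_state();print(s['torque'],s['width'])"
```

```text
eef_pos: [508.8, 33.9, 119.2]
tool_rot: [3.139, 0.001, 1.891]
force: [-0.3, 0.1, 8.9]
eef_pos: [509.0, 34.1, 118.7]
tool_rot: [3.138, 0.0, 1.717]
force: [-0.4, 1.0, 9.0]
[ 0.02656706  0.11337806 -0.10812647] 41.10678889637181
```

```bash
for i in 1 2 3; do python3 -m inch '[[[0,0,0.03,5],[0,0,0.06,10],[0,0,0.06,10]]]' 3.5 | sed -n '2,4p';done;python3 -c "
from h import *
s=sensors.read_state();print(s['torque'],s['width'])"
```

```text
eef_pos: [509.5, 34.7, 118.2]
tool_rot: [3.137, -0.001, 1.543]
force: [0.2, 2.3, 7.6]
eef_pos: [509.9, 35.1, 117.7]
tool_rot: [3.137, -0.003, 1.369]
force: [0.7, 1.4, 9.2]
eef_pos: [509.7, 34.6, 117.0]
tool_rot: [3.137, -0.003, 1.194]
force: [1.5, 0.9, 7.5]
[ 0.21699657 -0.13490543 -0.00946779] 40.91509029705023
```

```bash
for i in 1 2; do python3 -m inch '[[[0,0,0.03,5],[0,0,0.05,8],[0,0,0.05,8]]]' 3.5 | sed -n '2,4p';done;python3 -c "
from h import *
s=sensors.read_state();print(s['torque'],s['width'])"
```

```text
eef_pos: [510.0, 34.5, 116.5]
tool_rot: [3.137, -0.004, 1.056]
force: [0.3, 1.2, 8.1]
eef_pos: [510.3, 34.4, 116.1]
tool_rot: [3.137, -0.004, 0.916]
force: [1.0, 0.9, 8.2]
[ 0.05006461 -0.30027621  0.04723533] 41.00468894263416
```

```bash
for i in 1 2; do python3 -m inch '[[[0,0,0.02,3],[0,0,0.03,5],[0,0,0.03,5]]]' 3.5 | sed -n '2,4p';python3 -c "
from h import *
s=sensors.read_state();print(s['torque'],s['width'])";done
```

```text
eef_pos: [510.4, 34.4, 115.8]
tool_rot: [3.138, -0.005, 0.829]
force: [1.0, -0.0, 7.6]
[ 0.06342097 -0.28495844 -0.00366267] 40.814135714317565
eef_pos: [510.3, 34.2, 115.7]
tool_rot: [3.138, -0.005, 0.742]
force: [1.5, 1.3, 11.4]
[ 0.10827764 -0.1409428  -0.13923269] 41.18297395338936
```

```bash
for i in 1 2; do python3 -m inch '[[[0,0,0.0,3],[0,0,0.0,5],[0,0,0.0,5]]]' 3.5 | sed -n '2,4p';python3 -c "
from h import *
s=sensors.read_state();print(s['torque'],s['width'])";done
```

```text
eef_pos: [510.1, 34.1, 115.7]
tool_rot: [3.139, -0.005, 0.655]
force: [0.6, 1.1, 10.2]
[ 0.00758589 -0.10464348 -0.13909429] 40.8781403036624
eef_pos: [510.0, 34.0, 115.7]
tool_rot: [3.139, -0.005, 0.567]
force: [0.7, 1.0, 11.8]
[-0.04415768 -0.07566859 -0.12876116] 41.11975436061344
```

The height stayed at 115.7 over 10° of turning, so the flange is flush. Relieving the push, then opening and retreating.

```bash
python3 -m inch '[[[0,0,-0.08,0],[0,0,-0.1,0]]]' 3.5 | sed -n '2,4p'
python3 -m inch '[[[0,0,0,0],[0,0,0,0],[0,0,0,0],[0,0,0,0],[0,0,0,0]]]' 6.8 | sed -n '2,5p'
python3 -m inch '[[[0,0,-1,0],[0,0,-3,0],[0,0,-7,0],[0,0,-11,0],[-4,0,-14,0],[-8,0,-14,0],[-8,0,-14,0],[-8,0,-14,0]]]' 6.8
python3 - <<'E'
from h import *
w=get_image('wrist');s=get_image('side')
a=cv2.resize(s[130:205,235:335],(600,450)[:2],interpolation=cv2.INTER_CUBIC)
cv2.imwrite('pics/end.png',np.hstack([cv2.resize(a,(400,300)),cv2.resize(w,(400,300))]))
E
```

```text
eef_pos: [509.0, 33.9, 115.8]
tool_rot: [3.14, -0.003, 0.569]
force: [1.4, 0.8, 4.5]
eef_pos: [507.2, 33.4, 114.6]
tool_rot: [-3.141, 0.001, 0.568]
force: [0.1, -0.1, -0.4]
width: 67.9
clock: 15.88
eef_pos: [438.0, -11.2, 256.2]
tool_rot: [3.141, 0.0, 0.565]
force: [0.3, 0.6, 0.4]
width: 68.2
gripper_force: 0.0
```

View pics/end.png

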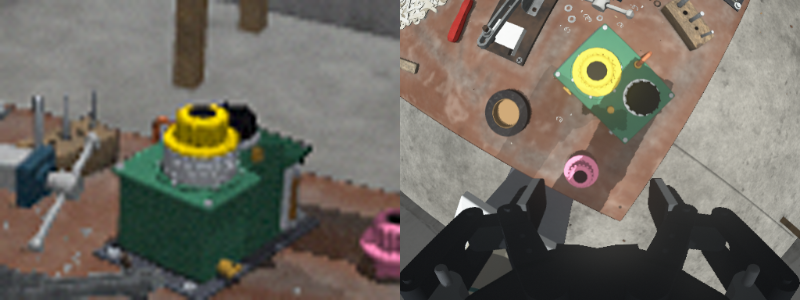

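The side picture (plug at about (203,135)) and the wrist picture (about (597,72)) show the plug level, its flange on the rim, and the bystanders in place. Handing in.

```bash
python3 -c "
from cell import *
print(order.finish_job())"
```

```text
the job is handed in; nothing more can be done
None
```

The yellow filler plug is screwed home with its flange flush on the neck's rim, the gripper is clear of it, and the job is handed in; it took about 16 of the 64 s, and none of the moves came near the other things on the table.

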